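# Bring the sample slide to its lubrication mark and hold the grease gun on its nipple

### The arm

A 6-joint arm with a two-finger parallel gripper is mounted at the origin on the work surface; the furniture and walls round the work are solid. World frame = base frame: x ahead of the robot, y to its left, z up, the work surface at z = 0. Lengths are in m, angles in rad, forces in N, time in s.
With the tool pointing down it reaches from about 0.35 to 0.975 m from the base axis. Payload 7.1 kg.
Tool frame: the origin (TCP) lies midway between the tips of the shut fingers; the grasp point (between the pads) lies robot.hold_point_z behind it (robot.hold_point_z is the distance from the TCP to the grasp point, in m); z points along the fingers, y is the line along which they close (so a half turn about z gives the same grasp; the last joint's range is limited). The gripper opens to 88 mm and grips with 3 to 60 N. Pads are 20 mm wide; open, the fingers measure 115 mm over their backs; the gripper's body (75 mm by 178 mm) begins 61 mm behind the grasp point.
Start: joints at [-1.122, 0.423, 1.63, -0, 1.089, -0.019], TCP at [0.282, -0.558, 0.194] pointing down, gripper open.
Joint ranges: [-3, 3], [-0.9, 2.11], [0.09, 2.58], [-1.31, 4.45], [0.11, 2.69], [-2.54, 2.54]. Speed limits (rad/s): [2.39, 2.39, 3.01, 3.14, 3.14, 3.14].

### API

Orientations are given as a unit quaternion [x, y, z, w].
In Python, from station import robot gives the robot as it stands.
- The arm moves only by the tool send_rows, never from a script. Its argument "plan" is a list of rows, each a list of 5 numbers: the opening, from -1 (shut) to 1 (fully open), so that 0 is half open, then the shift along the tool's x, y, z in m, then the turn about the tool's z in units of 5 degrees (1.0 is 5 degrees). In form: [[claw, x, y, z, twist], ...]. A call has 1 to 5 rows; each row shifts and turns the commanded pose from where the row before left it, along the tool's axes as they then stand; what a row does not reach is not made up. A row lasts 1/12 s, in which the tool goes at most 41.7 mm and 7.16 degrees, less where a joint would pass 70% of its speed; a pose out of reach is approached as far as the arm can. A call with a gripper value outside its range is refused whole. The fingers move at their own pace and stop on an object; the grip force is fixed at half the most. Time passes only in rows, so rows that do not move let the fingers close. It gives the time, the measured TCP pose, the force, the opening and the grip force at its end, in the units of the state.
- robot.sense(): the state, without advancing time (a new reading comes with each control period).
- robot.capture(name): name is "scene" or "top"; returns a dict with "image" (480x640x3 uint8, blue, green, red), "z_map" (480x640 float32, m along the optical axis (not along the pixel's ray), 0 where there is no reading), "fov_y" (degrees; the focal length in pixels is half the picture's height over the tangent of half this angle, whatever the lens; pixels are square), "cx", "cy" (the principal point, pixels), "R" (3x3) and "t" (3): a world point X has camera coordinates R X + t. Camera axes: x right, y down, z forward; pixel columns grow to the right and rows downward; lengths in m; the calibration is good to about 2 mm. A picture is of the moment at which its call begins.
- robot.job_done(): hands the job in; it is judged then, once.
The state is a dict: "t": time; "joint_pos": joint angles; "dq": joint speeds; "tau": joint torques, N m; "position": TCP position; "tool_rot": TCP orientation; "ft_force": force on the tool from outside, world axes, zero at the start; "torque": the same for the moment, N m; "gripper_width": finger opening in m; "finger_force": force on a finger pad.
Only numpy, scipy, OpenCV 4.12 (cv2) and the standard library are available. Lean on these libraries where they do the work, as an engineer would, in place of code of your own. Each camera call takes 0.05 s, during which the arm holds its last target. There are 200 camera calls.

### The job

The belt-driven sample slide is due for its grease shot. Turn its black knob until the carriage's red pointer stands inside the green band, which brings the grease nipple into the middle of the guard's slot (use the knob, do not shove the carriage by hand), and let go of the knob. Then take the red push-type grease gun out of its stand, press its brass coupler squarely onto the tilted nipple until it snaps on, push on against the gun's spring until the nozzle is right in, and finish holding it pushed in like that, still gripped, without letting go; leave the other things on the bench alone.

Things in the scene. Friction and masses are not known exactly. Their poses are not given: they have to be found in the camera images.
- slide: Fixed belt slide, aluminium, about 80x205 mm, clamped to the bench. Origin on the bench below the service position; +y runs along the rail towards the knob's end, -x is the front with the white guard, z up. Guard: upright sheet at x = -65 mm (y -55..35 mm) with a sloping hood, highest edge 89 mm above the bench, cut by a 34 mm wide yellow-edged U slot centred on y = 0, open at the top.
- carriage_travel (a joint): Carriage position along the slide's +y, in m. 0: red pointer at the middle of the green band, nipple in the middle of the slot. Starts 10 to 32 mm on the minus side, nipple under the hood. Range -0.034..0.012. The knob drives it: 12 mm per rad. It stays where it is left.
- carriage: The carriage, aluminium plate 72x56 mm, top 56 mm above the bench; carries the red pointer and the nipple. Its origin coincides with the slide's origin when the travel is 0.
- pointer (a point): Tip of the red pointer, at the back edge of the carriage, 58 mm above the bench. It runs along a white scale with 5 mm ticks.
- service_mark (a point): Middle of the green band on the scale behind the carriage; the band is 5 mm wide along the rail.
- knob_turn (a joint): Angle of the knob in rad, positive anticlockwise seen from above; anticlockwise moves the carriage towards +y (to the mark), 0.012 m per rad. Turns with light friction (about 0.06 N m).
- knob: Round ribbed black knob on a vertical axis, 36 mm across, 24 mm tall, its top 80 mm above the bench; origin at the middle of its underside. The drive block below it is 50 mm high, with a 43 mm wide collar up to 54 mm. The carriage and the guard come no nearer than 57 mm to the knob's axis at the mark.
- knob_grip (a point): On the knob's axis, 68 mm above the bench, half way up the knob: where to grip it. Its x and y axes turn with the knob.
- nipple_head (a point): Centre of the round head of the grease nipple on the carriage's front (brass hex 15 mm wide, neck 6.4 mm, steel head 10 mm wide, 20 mm from the hex's foot to this point). Its z axis points out along the nipple, leaning 25 degrees from vertical towards the slide's front (-x); its y is the slide's y.
- gun: Push-type grease gun, about 0.35 kg, upright in its stand, coupler down. Origin: centre of the flange's underside; z along the gun towards its rear. Flange 39 mm wide, z 0..6 mm; red barrel 28 mm wide above it, z 6..62 mm (grip here, fingertips just above the flange, which takes the push). Coupler mouth at z = -64 mm, 19 mm wide, flared, bore 12.6 mm. Round: its yaw does not matter.
- nozzle_stroke (a joint): How far the nozzle is pushed into the gun, m: 0 out, 0.012 fully in (stop). Spring: 8 N to start it moving, 14 N fully in. The coupler's four sprung balls need about 5 N to snap over the nipple's head, so it snaps before the nozzle moves.
- coupler_seat (a point): Point on the gun's axis inside the coupler, 11 mm above its mouth and 53 mm below the flange's underside: coincides with the nipple head's centre when snapped on (it sinks about 1 mm further under load). The balls sit 5 mm below it.
- gun_stand: Blue turned stand on a dark foot 68 mm wide, 74 mm tall, mouth 28 mm wide; fixed. Origin at the centre of its underside. The gun's flange rests on the rim; the gun lifts straight up, 64 mm to clear. Between it and the slide, farther out, stands the bench's white organiser, 172 mm tall with a bottle on it up to 235 mm: carry the gun across above or in front of it.
- jar: dark jar with a white screw cap, 62 mm across, 105 mm tall; bystander; origin at the centre of its underside
- timer: white countdown timer lying flat, 68x62x17 mm; bystander
- marker_red: red marker pen with a black cap, lying, 138 mm long, 12 mm thick; bystander
- pipette_1000: white pipette with a blue plunger knob, lying, 212 mm long, 25 mm thick; bystander
- forceps: steel forceps lying flat, 128 mm long; bystander
Not all that is in view belongs to the job. What is shaped like the gun but blue or orange is not meant.

How it is judged:
By the outcome, as a careful person would: the job done as asked, in the order asked, and still so for the second after the job is handed in, while the arm keeps its last pose, push and grip.
It also fails if it takes over 72 s, if anything falls off the work surface, if the arm or the gripper's body presses on something with over 40 N, if the wrist force passes 120 N, or if a joint passes its speed limit or range.

## Working session

There is one attempt and no reset: what is moved stays moved. The work goes in short steps, Python scripts to look and compute and a tool call to move; the robot and the scene stay as the last step left them, time stands still between calls to the robot, and variables do not carry over. Pictures are saved under pics/ and viewed, at most 10 in all, crops included, and the job is handed in when it is done.

Besides the shell and the picture viewer there is one more tool, called in YAML: its name, and indented under it one key for each argument. send_rows: Moves the arm, as the interface text tells. Its arguments: {"type":"object","properties":{"plan":{"type":"array"}},"required":["plan"]}

```bash
ls; mkdir -p pics
python3 - <<'E'
from station import robot
import cv2,numpy as np
for n in("scene","top"):
    c=robot.capture(n); cv2.imwrite(f"pics/{n}0.png",c["image"]); np.savez(f"{n}0.npz",**c)
    print(n,c["fov_y"],c["cx"],c["cy"],(-c["R"].T@c["t"]).round(3),c["R"].round(3).tolist())
s=robot.sense(); print(s); print(robot.hold_point_z)
E
```

```text
pics
scene 52.70748457808851 316.8298058255329 239.64255588262517 [-0.275 -1.041  0.602] [[0.816, -0.577, 0.021], [-0.222, -0.347, -0.911], [0.534, 0.739, -0.411]]
top 52.24955215545157 319.6698417393803 240.82057594817184 [ 0.251 -0.084  1.525] [[0.023, -1.0, 0.007], [-0.991, -0.023, -0.135], [0.135, -0.004, -0.991]]
{'t': 0.1, 'joint_pos': array([-1.12199529e+00,  4.23766033e-01,  1.63061244e+00, -2.14662338e-05,
        1.08860457e+00, -1.89897454e-02]), 'dq': array([-1.74457198e-03, -5.05372794e-04, -3.13272632e-03,  4.37703102e-05,
        8.88795175e-04, -5.91587901e-05]), 'tau': array([-7.17415551e-04, -5.45612025e+01, -2.74323785e+01,  6.45295554e-02,
        1.87627907e-02, -2.22147463e-05]), 'position': array([ 0.28160761, -0.55734936,  0.1933789 ]), 'tool_rot': array([ 9.72769558e-01,  2.31773388e-01, -1.57541200e-04, -6.77175991e-04]), 'ft_force': array([-0.22571188,  0.42788607, -0.41426088]), 'torque': array([-0.00197837, -0.00321181,  0.00308232]), 'finger_force': 0.0, 'gripper_width': 0.08749003085949536}
0.0187
```

View pics/scene0.png

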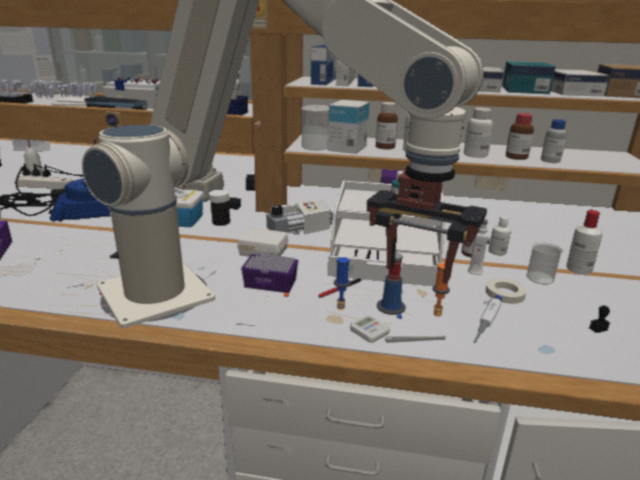

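View pics/top0.png

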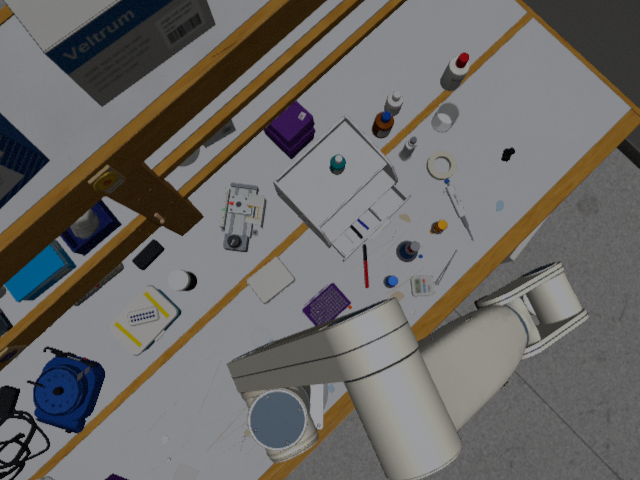

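The scene view shows the slide at about (300,217) and a red gun in its blue stand at (393,285). The blue item at (342,280) and the orange one at (440,285) are the lookalikes. In the top view the slide is at (240,217) with its knob near (235,241), the stand at (409,250), the blue one at (392,281) and the orange one at (440,227). The red one in the stand fits the description; I'll confirm it in a crop.

```bash
cat > h.py <<'E'
import numpy as np,cv2
def f(c): return 240/np.tan(np.radians(float(c["fov_y"]))/2)
def ray(c,u,v):
    d=np.array([(u-c["cx"])/f(c),(v-c["cy"])/f(c),1.]); return -c["R"].T@c["t"], c["R"].T@d
def onz(c,u,v,z):
    o,d=ray(c,u,v); return o+d*(z-o[2])/d[2]
def proj(c,X):
    p=c["R"]@np.asarray(X)+c["t"]; return np.array([c["cx"],c["cy"]])+f(c)*p[:2]/p[2]
def depth(c,u,v):
    o,d=ray(c,u,v); return o+d*c["z_map"][int(round(v)),int(round(u))]
E
python3 - <<'E'
import cv2,numpy as np
from h import *
t=np.load("top0.npz"); s=np.load("scene0.npz")
def crop(c,u,v,w,h,k): return cv2.resize(c["image"][v:v+h,u:u+w],None,fx=k,fy=k,interpolation=cv2.INTER_CUBIC)
a=crop(t,210,175,66,80,6) # 396x480
b=crop(s,325,245,130,80,3)  # 390x240
d=crop(s,262,195,78,48,5) #390x240
cv2.imwrite("pics/c1.png",np.hstack([a,np.vstack([b,d])]))
for u,v in[(235,241),(410,250),(412,244)]: print(u,v,depth(t,u,v))
E
```

```text
235 241 [0.44169284 0.16360985 0.07632712]
410 250 [ 0.42332831 -0.35329988  0.10616878]
412 244 [ 0.43774254 -0.35425721  0.13160254]
```

View pics/c1.png

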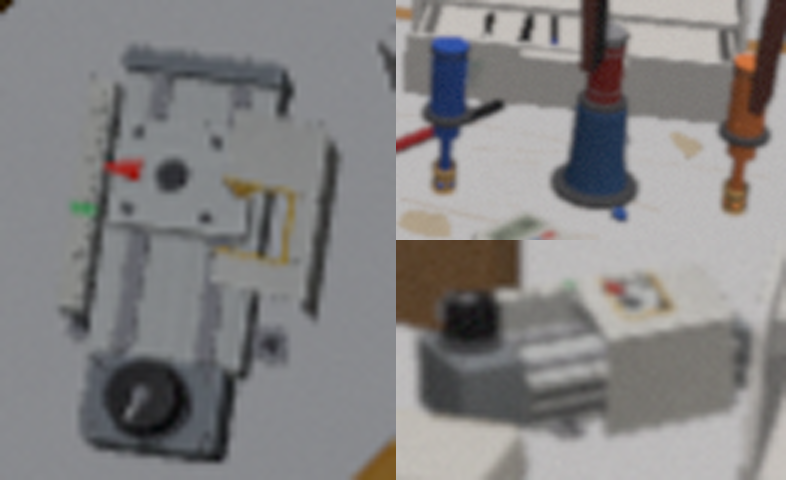

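The crop confirms it. The red barrel stands in the blue stand, while the blue and orange guns stand free with couplers showing, so they are decoys. On the slide, the knob is at top (234.2,241.3), the pointer tip at (228,203), the green band at (223.7,209.7), and the slot is the yellow U around (253,212).

Run:
```python
import cv2,numpy as np
from h import *
t=np.load("top0.npz"); s=np.load("scene0.npz")
im=t["image"].copy(); hsv=cv2.cvtColor(im,cv2.COLOR_BGR2HSV)
def cen(m,box):
    u,v,w,h=box; k=np.zeros(m.shape,bool);k[v:v+h,u:u+w]=1; ys,xs=np.nonzero(m&k); return xs.mean(),ys.mean(),len(xs),xs.min(),xs.max(),ys.min(),ys.max()
H,S,V=[hsv[...,i].astype(int) for i in range(3)]
box=(210,175,66,80)
g=cen((H>45)&(H<80)&(S>80),box); r=cen(((H<6)|(H>174))&(S>120),box); y=cen((H>18)&(H<32)&(S>110),box)
k=cen(V<70,(222,230,25,23))
for n,c,z in(("green",g,.058),("red",r,.058),("yel",y,.08),("knob",k,.08)): print(n,np.round(c,1),onz(t,c[0],c[1],z).round(4))
# rectified at z=.056 0.5mm/px: world x->-row, y->-col
X0,Y0=.75,.30
P=np.array([[X0,Y0,.056],[X0,0,.056],[.38,0,.056],[.38,Y0,.056]]); src=np.float32([proj(t,p) for p in P])
M=cv2.getPerspectiveTransform(src,np.float32([[0,0],[600,0],[600,740],[0,740]]))
w=cv2.warpPerspective(im,M,(600,740),flags=cv2.INTER_CUBIC)
L=cv2.createLineSegmentDetector().detect(cv2.cvtColor(cv2.GaussianBlur(w,(0,0),2),cv2.COLOR_BGR2GRAY))[0][:,0]
d=L[:,2:]-L[:,:2]; ln=np.hypot(*d.T); ang=np.degrees(np.arctan2(d[:,1],d[:,0]))%180
mid=(L[:,2:]+L[:,:2])/2
for i in np.argsort(-ln)[:16]: print(ln[i].round(),ang[i].round(1),(X0-mid[i,1]*.0005).round(3),(Y0-mid[i,0]*.0005).round(3))
# tall things near, from top depth
for u,v in[(150,180),(100,120),(200,170),(165,220),(300,190),(340,160),(400,190),(350,245)]: print(u,v,depth(t,u,v).round(3))
# gun in scene: red barrel; in top
b2=(395,232,30,35); 
print("gunred top",np.round(cen(((H<6)|(H>174))&(S>120),b2),1))
hs=cv2.cvtColor(s["image"],cv2.COLOR_BGR2HSV).astype(int); q=cen(((hs[...,0]<6)|(hs[...,0]>172))&(hs[...,1]>110)&(hs[...,2]<170),(380,250,30,35)); print("gunred scene",np.round(q,1))
cv2.imwrite("pics/c2.png",np.hstack([cv2.resize(im[225:280,375:455],None,fx=5,fy=5,interpolation=2),cv2.resize(s["image"][245:325,360:430],None,fx=5,fy=5,interpolation=2)[:275]]))
```

```text
green [223.6 209.2   5.  222.  225.  209.  210. ] [0.541  0.2059 0.058 ]
red [230.2 202.8  12.  228.  232.  202.  204. ] [0.5615 0.1866 0.058 ]
yel [257.4 220.8  21.  210.  275.  175.  254. ] [0.5037 0.0987 0.08  ]
knob [235.1 243.  190.  226.  246.  235.  251. ] [0.4352 0.1624 0.08  ]
391.0 134.9 0.68 0.231
279.0 134.9 0.7 0.25
174.0 95.8 0.535 0.088
171.0 95.7 0.529 0.082
166.0 46.1 0.602 0.029
164.0 134.5 0.715 0.181
136.0 134.9 0.66 0.025
133.0 95.3 0.526 0.196
133.0 43.1 0.728 0.031
130.0 5.4 0.415 0.163
127.0 135.2 0.653 0.023
110.0 44.1 0.567 0.02
95.0 46.0 0.536 0.283
87.0 132.3 0.611 0.285
83.0 95.1 0.435 0.127
81.0 132.6 0.67 0.225
150 180 [0.52  0.289 0.474]
100 120 [0.579 0.317 0.671]
200 170 [0.623 0.249 0.199]
165 220 [0.476 0.331 0.22 ]
300 190 [ 0.587 -0.028  0.137]
340 160 [ 0.651 -0.139  0.232]
400 190 [ 0.629 -0.343 -0.003]
350 245 [ 0.447 -0.184  0.007]
gunred top [409.5 249.3  13.  408.  412.  247.  252. ]
gunred scene [394.1 270.  145.  388.  399.  251.  279. ]
```

View pics/c2.png

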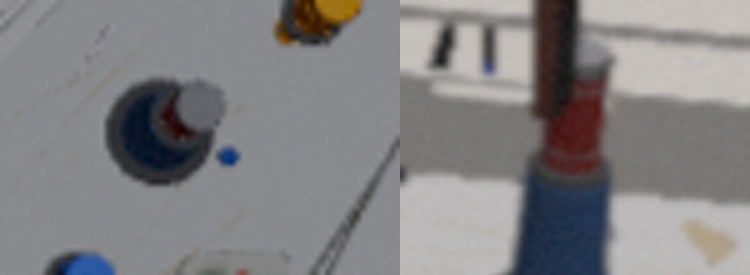

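The crop shows the red gun in the blue stand, with its grey rear cap at top about (415,246). The scene view agrees. The slide's +y axis is about (-0.996, 0.094) and the carriage is about 22 mm short, so the knob needs roughly 106° anticlockwise. I'm heading over to the knob.

send_rows:
  plan:
    - [0.4,0.0194,-0.0239,-0.01,0]
    - [0.4,0.0194,-0.0239,-0.01,0]
    - [0.4,0.0194,-0.0239,-0.01,0]
    - [0.4,0.0194,-0.0239,0,0]
    - [0.4,0.0194,-0.0239,0,0]

```text
t: 0.52
position: [0.3147, -0.4062, 0.2244]
tool_rot: [0.973, 0.232, 0.0, 0.0]
ft_force: [0.5, -0.2, 0.6]
gripper_width: 0.0622
finger_force: 0.0
```

send_rows:
  plan:
    - [0.4,0.0194,-0.0239,0,0]
    - [0.4,0.0194,-0.0239,0,0]
    - [0.4,0.0194,-0.0239,0,0]
    - [0.4,0.0194,-0.0239,0,0]
    - [0.4,0.0194,-0.0239,0,0]

```text
t: 0.93
position: [0.3471, -0.2555, 0.2239]
tool_rot: [0.973, 0.232, -0.0, -0.0]
ft_force: [1.1, -0.1, -0.7]
gripper_width: 0.0616
finger_force: 0.0
```

send_rows:
  plan:
    - [0.4,0.0194,-0.0239,0,0]
    - [0.4,0.0194,-0.0239,0,0]
    - [0.4,0.0194,-0.0239,0,0]
    - [0.4,0.0194,-0.0239,0,0]
    - [0.4,0.0194,-0.0239,0,0]

```text
t: 1.35
position: [0.3797, -0.1051, 0.224]
tool_rot: [0.973, 0.232, -0.0, -0.0]
ft_force: [0.7, -0.1, 0.5]
gripper_width: 0.0617
finger_force: 0.0
```

send_rows:
  plan:
    - [0.4,0.0194,-0.0239,0,0]
    - [0.4,0.0194,-0.0239,0,0]
    - [0.4,0.0194,-0.0239,0,0]
    - [0.4,0.0194,-0.0239,0,0]
    - [0.4,0.0194,-0.0239,0,0]

```text
t: 1.77
position: [0.4124, 0.0453, 0.224]
tool_rot: [0.973, 0.232, -0.0, -0.0]
ft_force: [0.7, -1.2, -0.0]
gripper_width: 0.0618
finger_force: 0.0
```

```bash
cat >> h.py <<'E'
from scipy.spatial.transform import Rotation
def tool(robot,X):
    s=robot.sense(); R=Rotation.from_quat(s["tool_rot"]).as_matrix()
    return R.T@(np.asarray(X)-s["position"])
def st(robot):
    s=robot.sense(); R=Rotation.from_quat(s["tool_rot"]).as_matrix()
    print("t",s["t"],"pos",s["position"].round(4),"toolx",R[:,0].round(3),"toolz",R[:,2].round(3),"q",s["joint_pos"].round(3),"F",s["ft_force"].round(1),"w",round(s["gripper_width"],4),s["finger_force"])
E
python3 - <<'E'
from station import robot
from h import *
st(robot)
s=np.load("scene0.npz");t=np.load("top0.npz")
print(onz(s,276.8,206.4,.08),onz(t,234.2,241.3,.08))
print(tool(robot,[.4392,.1648,.09]))
# gun: rear cap top px (415,246) and stand axis
print("cap rows",depth(t,414,246),onz(t,415,246,.15))
for v in (279,): print(onz(s,394.3,v,.08))
E
```

```text
t 1.7667 pos [0.4124 0.0453 0.224 ] toolx [ 0.893  0.451 -0.   ] toolz [-0. -0. -1.] q [ 0.081  0.063  2.038 -0.     1.041  1.184] F [ 0.7 -1.2 -0. ] w 0.0618 0.0
[0.44181685 0.16592143 0.08      ] [0.44025325 0.1653186  0.08      ]
[ 0.07780946 -0.09454105  0.13399066]
cap rows [ 0.43261298 -0.36080252  0.12752196] [ 0.42976034 -0.35918175  0.15      ]
[ 0.42483242 -0.37102518  0.08      ]
```

send_rows:
  plan:
    - [0.4,0.02,-0.0236,0,0]
    - [0.4,0.02,-0.0236,0,0]
    - [0.4,0.02,-0.0236,0,0]
    - [0.4,0.02,-0.0236,0.01,0]
    - [0.4,0,0,0.03,0]

```text
t: 2.18
position: [0.4459, 0.1693, 0.187]
tool_rot: [0.972, 0.233, 0.005, -0.001]
ft_force: [1.3, 0.0, -0.3]
gripper_width: 0.0613
finger_force: 0.0
```

send_rows:
  plan:
    - [0.4,0,0,0.03,0]
    - [0.4,0,0,0.03,0]
    - [0.4,0,0,0.025,0]
    - [0.4,0,0,0,0]
    - [0.4,0,0,0,0]

```text
t: 2.6
position: [0.4404, 0.1638, 0.0983]
tool_rot: [0.973, 0.232, -0.002, 0.0]
ft_force: [0.2, 0.7, 0.5]
gripper_width: 0.0617
finger_force: 0.0
```

Run:
```python
from station import robot
from h import *
st(robot); print(tool(robot,[.441,.1655,.058]))
```

```text
t 2.6 pos [0.4404 0.1638 0.0983] toolx [ 0.893  0.451 -0.003] toolz [-0.003 -0.001 -1.   ] q [0.331 0.35  2.032 0.    0.763 1.434] F [0.2 0.7 0.5] w 0.0617 0.0
[ 0.00146782 -0.00125624  0.04026316]
```

send_rows:
  plan:
    - [0.4,0.001,-0.001,0.02,0]
    - [0.4,0,0,0.02,0]
    - [0.4,0,0,0,0]
    - [-1,0,0,0,0]
    - [-1,0,0,0,0]

```text
t: 3.02
position: [0.443, 0.1658, 0.0607]
tool_rot: [0.973, 0.232, 0.001, -0.0]
ft_force: [-0.2, 0.3, 0.6]
gripper_width: 0.0513
finger_force: 0.0
```

send_rows:
  plan:
    - [-1,0,0,0,0]
    - [-1,0,0,0,0]
    - [-1,0,0,0,0]
    - [-1,0,0,0,0]
    - [-1,0,0,0,0]

```text
t: 3.43
position: [0.4421, 0.1655, 0.0594]
tool_rot: [0.973, 0.232, 0.0, -0.0]
ft_force: [-0.2, -0.2, 1.0]
gripper_width: 0.0183
finger_force: 0.0
```

Run:
```python
from station import robot
from h import *
st(robot)
```

```text
t 3.4333 pos [0.4421 0.1655 0.0594] toolx [0.893 0.451 0.   ] toolz [ 0.  0. -1.] q [ 0.333  0.423  2.048 -0.     0.67   1.436] F [-0.2 -0.2  1. ] w 0.0183 0.0
```

The fingers went past 36 mm with no force, so I'll look.

Run:
```python
from station import robot
from h import *
c=robot.capture("scene"); t=robot.capture("top"); np.savez("scene1.npz",**c); np.savez("top1.npz",**t)
a=cv2.resize(c["image"][140:260,230:360],None,fx=3,fy=3,interpolation=2); b=cv2.resize(t["image"][160:280,190:320],None,fx=3,fy=3,interpolation=2)
cv2.imwrite("pics/c3.png",np.hstack([a,b]))
st(robot); s=robot.sense(); print(proj(c,s["position"]),proj(t,s["position"]))
```

```text
t 3.5333 pos [0.4419 0.1655 0.0592] toolx [0.893 0.451 0.   ] toolz [ 0.  0. -1.] q [0.333 0.424 2.048 0.    0.67  1.436] F [-0.5  0.3  0.6] w 0.0105 0.0
[276.97962444 212.77887577] [235.32904318 241.69163826]
```

View pics/c3.png

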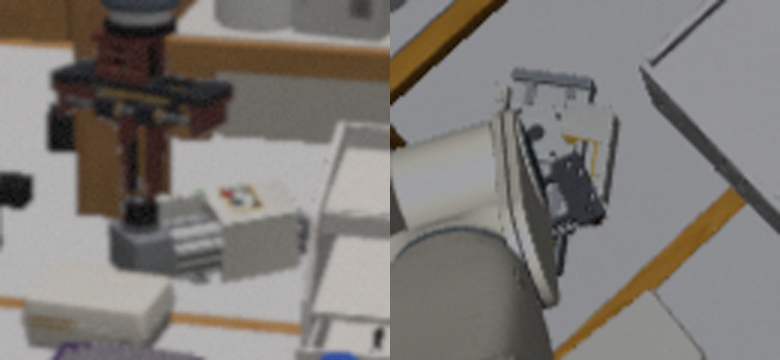

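Run:
```python
from h import *
c=np.load("scene1.npz")
for v in range(180,222,3): print(v,[depth(c,u,v).round(3).tolist() for u in (274,277,280)])
c0=np.load("scene0.npz")
for v in range(204,222,3): print(v,[depth(c0,u,v).round(3).tolist() for u in (274,277,280)])
```

```text
180 [[0.418, 0.139, 0.175], [0.422, 0.129, 0.178], [0.428, 0.123, 0.178]]
183 [[0.436, 0.17, 0.155], [0.517, 0.289, 0.109], [0.442, 0.146, 0.16]]
186 [[0.437, 0.172, 0.145], [0.517, 0.29, 0.098], [0.441, 0.145, 0.151]]
189 [[0.438, 0.175, 0.134], [0.519, 0.294, 0.086], [0.443, 0.147, 0.141]]
192 [[0.436, 0.172, 0.126], [0.518, 0.292, 0.076], [0.439, 0.141, 0.134]]
195 [[0.438, 0.175, 0.115], [0.515, 0.286, 0.068], [0.441, 0.145, 0.123]]
198 [[0.435, 0.17, 0.107], [0.518, 0.292, 0.055], [0.44, 0.143, 0.114]]
201 [[0.435, 0.171, 0.097], [0.517, 0.292, 0.045], [0.441, 0.146, 0.104]]
204 [[0.511, 0.3, 0.033], [0.514, 0.286, 0.036], [0.441, 0.145, 0.095]]
207 [[0.433, 0.167, 0.08], [0.439, 0.16, 0.081], [0.45, 0.161, 0.078]]
210 [[0.426, 0.157, 0.074], [0.435, 0.154, 0.073], [0.444, 0.151, 0.073]]
213 [[0.429, 0.162, 0.062], [0.438, 0.159, 0.061], [0.445, 0.153, 0.062]]
216 [[0.427, 0.159, 0.054], [0.435, 0.154, 0.054], [0.442, 0.148, 0.054]]
219 [[0.419, 0.145, 0.05], [0.426, 0.139, 0.051], [0.433, 0.133, 0.051]]
204 [[0.508, 0.295, 0.035], [0.517, 0.291, 0.034], [0.526, 0.286, 0.034]]
207 [[0.432, 0.167, 0.08], [0.442, 0.165, 0.078], [0.45, 0.161, 0.078]]
210 [[0.427, 0.158, 0.074], [0.432, 0.148, 0.076], [0.446, 0.154, 0.071]]
213 [[0.431, 0.165, 0.061], [0.434, 0.152, 0.065], [0.445, 0.153, 0.062]]
216 [[0.426, 0.156, 0.055], [0.434, 0.153, 0.054], [0.443, 0.15, 0.053]]
219 [[0.419, 0.146, 0.05], [0.428, 0.143, 0.049], [0.437, 0.139, 0.048]]
```

Run:
```python
from station import robot
from h import *
c=np.load("scene0.npz")
for u in (387,390,393,446,450): 
  print(u,[(v,depth(c,u,v).round(3).tolist()) for v in range(235,290,6)])
print(proj(c,[.2816,-.5573,.1934]))
st(robot); print([a for a in dir(robot) if a[0]!='_'])
c=robot.capture("scene"); print([(v,depth(c,274,v).round(3).tolist()) for v in range(186,216,3)])
```

```text
387 [(235, [0.248, -0.514, 0.283]), (241, [0.248, -0.516, 0.272]), (247, [0.248, -0.516, 0.261]), (253, [0.249, -0.517, 0.25]), (259, [0.249, -0.518, 0.24]), (265, [0.25, -0.518, 0.228]), (271, [0.502, -0.269, 0.032]), (277, [0.417, -0.355, 0.08]), (283, [0.41, -0.364, 0.071]), (289, [0.413, -0.363, 0.054])]
390 [(235, [0.251, -0.518, 0.284]), (241, [0.252, -0.519, 0.273]), (247, [0.252, -0.52, 0.262]), (253, [0.251, -0.522, 0.252]), (259, [0.252, -0.522, 0.241]), (265, [0.254, -0.522, 0.229]), (271, [0.416, -0.364, 0.1]), (277, [0.419, -0.363, 0.083]), (283, [0.414, -0.37, 0.072]), (289, [0.415, -0.371, 0.057])]
393 [(235, [0.255, -0.521, 0.283]), (241, [0.255, -0.523, 0.273]), (247, [0.256, -0.522, 0.262]), (253, [0.261, -0.519, 0.248]), (259, [0.264, -0.518, 0.235]), (265, [0.267, -0.516, 0.222]), (271, [0.42, -0.369, 0.101]), (277, [0.421, -0.37, 0.086]), (283, [0.417, -0.376, 0.075]), (289, [0.419, -0.376, 0.059])]
446 [(235, [0.275, -0.612, 0.312]), (241, [0.834, -0.178, -0.001]), (247, [0.8, -0.208, -0.001]), (253, [0.291, -0.603, 0.275]), (259, [0.293, -0.604, 0.264]), (265, 
[... 299 characters left out ...]
.266]), (265, [0.295, -0.611, 0.256]), (271, [0.308, -0.604, 0.238]), (277, [0.665, -0.338, -0.002]), (283, [0.64, -0.36, -0.002]), (289, [0.614, -0.382, -0.0])]
[414.77719234 287.41523068]
t 3.5333 pos [0.4419 0.1655 0.0592] toolx [0.893 0.451 0.   ] toolz [ 0.  0. -1.] q [0.333 0.424 2.048 0.    0.67  1.436] F [-0.5  0.3  0.6] w 0.0105 0.0
['IKError', 'capture', 'hold_point_z', 'job_done', 'sense']
[(186, [0.435, 0.169, 0.146]), (189, [0.434, 0.168, 0.137]), (192, [0.433, 0.167, 0.128]), (195, [0.435, 0.17, 0.117]), (198, [0.434, 0.169, 0.108]), (201, [0.431, 0.163, 0.1]), (204, [0.431, 0.165, 0.09]), (207, [0.435, 0.171, 0.078]), (210, [0.428, 0.159, 0.073]), (213, [0.428, 0.159, 0.063])]
```

Depth shows the real fingertips about 32 mm above the reported TCP, both now and at the start, so they closed above the knob. I'll open and go 34 mm lower, watching the force.

send_rows:
  plan:
    - [0.4,0,0,0,0]
    - [0.4,0,0,0,0]
    - [0.4,0,0,0,0]
    - [0.4,0,0,0,0]
    - [0.4,0,0,0,0]

```text
t: 4.0
position: [0.4419, 0.1655, 0.059]
tool_rot: [0.973, 0.232, -0.0, -0.0]
ft_force: [0.3, 0.4, -0.0]
gripper_width: 0.036
finger_force: 0.0
```

send_rows:
  plan:
    - [0.4,0,0,0,0]
    - [0.4,0,0,0,0]
    - [0.4,0,0,0.008,0]
    - [0.4,0,0,0.008,0]
    - [0.4,0,0,0,0]

```text
t: 4.42
position: [0.4408, 0.1651, 0.0415]
tool_rot: [0.973, 0.232, -0.001, 0.0]
ft_force: [-1.3, 0.3, -0.6]
gripper_width: 0.0613
finger_force: 0.0
```

send_rows:
  plan:
    - [0.4,0,0,0.006,0]
    - [0.4,0,0,0.005,0]
    - [0.4,0,0,0.005,0]
    - [-1,0,0,0,0]
    - [-1,0,0,0,0]

```text
t: 4.83
position: [0.4416, 0.1654, 0.0267]
tool_rot: [0.973, 0.232, -0.0, 0.0]
ft_force: [-0.2, -0.2, -0.3]
gripper_width: 0.0514
finger_force: 0.0
```

send_rows:
  plan:
    - [-1,0,0,0,0]
    - [-1,0,0,0,0]
    - [-1,0,0,0,0]
    - [-1,0,0,0,0]
    - [-1,0,0,0,0]

```text
t: 5.25
position: [0.4395, 0.1695, 0.0271]
tool_rot: [0.973, 0.23, -0.001, -0.003]
ft_force: [-14.3, 34.6, -1.3]
gripper_width: 0.0355
finger_force: 30.0
```

send_rows:
  plan:
    - [-1,0,-0.0025,0,0]
    - [-1,0,-0.002,0,0]
    - [-1,0,0,0,0]

```text
t: 5.5
position: [0.4395, 0.1698, 0.0271]
tool_rot: [0.973, 0.232, -0.0, -0.0]
ft_force: [-2.0, 3.3, -2.0]
gripper_width: 0.0354
finger_force: 30.0
```

send_rows:
  plan:
    - [-1,0,0,0,-0.6]
    - [-1,0,0,0,-0.6]
    - [-1,0,0,0,-0.6]
    - [-1,0,0,0,-0.6]
    - [-1,0,0,0,0]

```text
t: 5.92
position: [0.4398, 0.1693, 0.0271]
tool_rot: [0.943, 0.333, -0.0, -0.0]
ft_force: [-2.0, 1.7, -1.6]
gripper_width: 0.0354
finger_force: 30.0
```

Run:
```python
from station import robot
from h import *
st(robot); print(robot.sense()["torque"])
```

```text
t 5.9167 pos [0.4398 0.1693 0.0271] toolx [ 0.778  0.628 -0.   ] toolz [-0.  0. -1.] q [0.342 0.486 2.059 0.    0.596 1.234] F [-2.   1.7 -1.6] w 0.0354 29.998778700828552
[0.05404797 0.07577514 0.05500227]
```

send_rows:
  plan:
    - [-1,0,0,0,-1]
    - [-1,0,0,0,-1]
    - [-1,0,0,0,-1]
    - [-1,0,0,0,-1]
    - [-1,0,0,0,-1]

```text
t: 6.33
position: [0.441, 0.1685, 0.0272]
tool_rot: [0.848, 0.53, 0.001, 0.001]
ft_force: [5.7, -7.5, -5.2]
gripper_width: 0.0352
finger_force: 30.0
```

send_rows:
  plan:
    - [-1,0,0,0,-1]
    - [-1,0,0,0,-1]
    - [-1,0,0,0,-1]
    - [-1,0,0,0,-1]
    - [-1,0,0,0,-1]

```text
t: 6.75
position: [0.4423, 0.1683, 0.0272]
tool_rot: [0.713, 0.701, 0.001, 0.002]
ft_force: [10.1, -11.1, -8.9]
gripper_width: 0.0357
finger_force: 30.0
```

send_rows:
  plan:
    - [-1,0,0,0,-1]
    - [-1,0,0,0,-1]
    - [-1,0,0,0,-1]
    - [-1,0,0,0,-1]
    - [-1,0,0,0,0]

```text
t: 7.17
position: [0.4434, 0.1685, 0.0272]
tool_rot: [0.581, 0.814, 0.002, 0.002]
ft_force: [12.1, -11.0, -12.6]
gripper_width: 0.0354
finger_force: 30.0
```

```bash
cat > ptr.py <<'E'
from station import robot
from h import *
st(robot)
for n in("top","scene"):
    c=robot.capture(n); np.savez(n+"2.npz",**c)
    h=cv2.cvtColor(c["image"],cv2.COLOR_BGR2HSV).astype(int); H,S,V=h[...,0],h[...,1],h[...,2]
    x,y,w,hh=(205,185,50,40) if n=="top" else (270,185,60,40)
    k=np.zeros(H.shape,bool);k[y:y+hh,x:x+w]=1
    for nm,m in(("green",(H>45)&(H<85)&(S>70)),("red",((H<7)|(H>173))&(S>110))):
        ys,xs=np.nonzero(m&k); 
        if len(xs): p=onz(c,xs.mean(),ys.mean(),.058); print(n,nm,len(xs),xs.mean().round(1),ys.mean().round(1),p.round(4),"slide y",round(p[:2]@[-.9956,.094],4))
E
python3 ptr.py
python3 - <<'E'
import numpy as np,cv2
a,b=[np.load(f"{n}2.npz")["image"] for n in("top","scene")]
cv2.imwrite("pics/c4.png",np.hstack([cv2.resize(a[180:240,205:275],None,fx=5,fy=5,interpolation=2),cv2.resize(b[180:240,262:342],None,fx=5,fy=5,interpolation=2)]))
E
```

```text
t 7.1667 pos [0.4434 0.1685 0.0272] toolx [-0.325  0.946 -0.002] toolz [ 0.006 -0.    -1.   ] q [ 0.34   0.487  2.057 -0.004  0.592  0.011] F [ 12.1 -11.  -12.6] w 0.0354 29.996991455554962
scene red 48 273.9 204.2 [0.4742 0.2389 0.058 ] slide y -0.4497
```

View pics/c4.png

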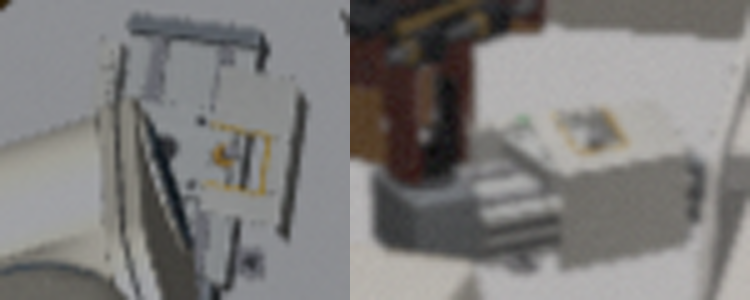

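The view shows the brass nipple inside the yellow slot at top about (249,211). The pointer is hidden by the arm. The knob has turned 82° (17 mm), so I'll add 20° and then let go and look.

send_rows:
  plan:
    - [-1,0,0,0,-1]
    - [-1,0,0,0,-1]
    - [-1,0,0,0,-1]
    - [-1,0,0,0,-1]
    - [-1,0,0,0,0]

```text
t: 7.68
position: [0.4445, 0.1691, 0.0273]
tool_rot: [0.431, 0.903, 0.002, 0.003]
ft_force: [14.5, -7.8, -16.0]
gripper_width: 0.0355
finger_force: 30.0
```

send_rows:
  plan:
    - [0.4,0,0,0,0]
    - [0.4,0,0,0,0]
    - [0.4,0,0,0,0]
    - [0.4,0,0,0,0]
    - [0.4,0,0,-0.02,0]

```text
t: 8.1
position: [0.4375, 0.1687, 0.0451]
tool_rot: [0.432, 0.902, -0.002, -0.002]
ft_force: [-0.2, -0.0, -0.4]
gripper_width: 0.0608
finger_force: 0.0
```

send_rows:
  plan:
    - [0.4,0,0,-0.03,0]
    - [0.4,0,0,-0.03,0]
    - [0.4,-0.03,0,-0.02,0]
    - [0.4,-0.04,0,0,0]
    - [0.4,-0.04,0,0,0]

```text
t: 8.52
position: [0.5102, 0.0836, 0.1292]
tool_rot: [0.431, 0.902, 0.001, 0.002]
ft_force: [-0.1, 0.4, -0.0]
gripper_width: 0.0617
finger_force: 0.0
```

send_rows:
  plan:
    - [0.4,-0.04,0,-0.02,0]
    - [0.4,-0.04,0,-0.02,0]
    - [0.4,-0.04,0,0,0]
    - [0.4,-0.03,0,0,0]
    - [0.4,0,0,0,0]

```text
t: 8.93
position: [0.6028, -0.0328, 0.1651]
tool_rot: [0.434, 0.901, 0.0, 0.002]
ft_force: [-0.4, 0.3, -0.5]
gripper_width: 0.0614
finger_force: 0.0
```

```bash
python3 ptr.py
python3 - <<'E'
import numpy as np,cv2
a,b=[np.load(f"{n}2.npz")["image"] for n in("top","scene")]
cv2.imwrite("pics/c5.png",np.hstack([cv2.resize(a[180:260,210:270],None,fx=7,fy=7,interpolation=2),cv2.resize(b[180:240,262:312],None,fx=7,fy=7,interpolation=2)[:560].repeat(1,0) if 0 else cv2.copyMakeBorder(cv2.resize(b[180:240,262:312],None,fx=7,fy=7,interpolation=2),0,140,0,0,0)]))
E
```

```text
t 8.9333 pos [ 0.6028 -0.0328  0.1651] toolx [-0.624  0.782 -0.003] toolz [ 0.004 -0.001 -1.   ] q [-7.400e-02  4.240e-01  1.704e+00 -1.000e-03  1.010e+00 -7.470e-01] F [-0.4  0.3 -0.5] w 0.0614 0.0
top green 6 223.8 209.3 [0.5406 0.2052 0.058 ] slide y -0.5189
top red 13 229.0 209.7 [0.5399 0.1894 0.058 ] slide y -0.5197
```

View pics/c5.png

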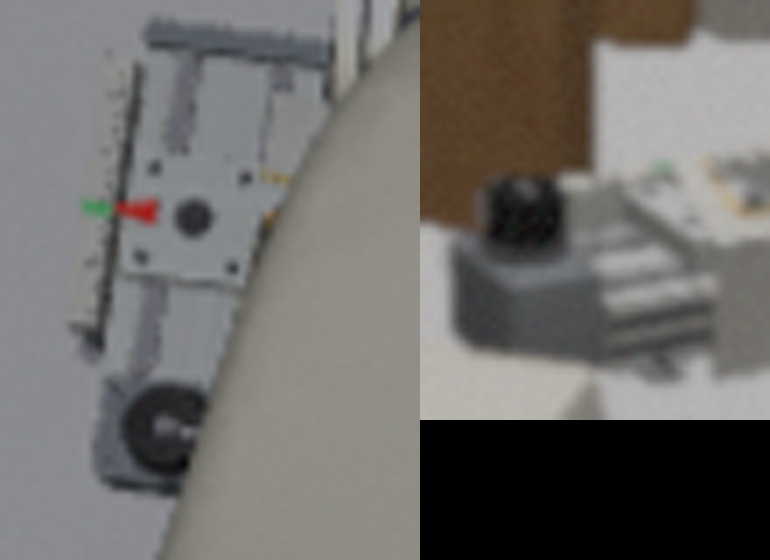

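The pointer stands within about 1 mm of the middle of the green band, and the knob is released at (234,241). Next is the gun.

send_rows:
  plan:
    - [1,-0.02,0,-0.025,1]
    - [1,-0.02,0,-0.03,1]
    - [1,-0.02,0,-0.03,1]
    - [1,0,0,0,1]
    - [1,0,0,0,1]

```text
t: 9.45
position: [0.6331, -0.0779, 0.2514]
tool_rot: [0.619, 0.786, 0.001, 0.001]
ft_force: [-0.2, 0.2, -0.5]
gripper_width: 0.0873
finger_force: 0.0
```

send_rows:
  plan:
    - [1,0,0,0,1]
    - [1,0,0,0,1]
    - [1,0,0,0,1]
    - [1,0,0,0,0.8]
    - [1,0,0,0,0]

```text
t: 9.87
position: [0.6314, -0.0768, 0.2489]
tool_rot: [0.739, 0.674, -0.0, -0.001]
ft_force: [-0.4, -0.2, -0.9]
gripper_width: 0.088
finger_force: 0.0
```

Run:
```python
from station import robot
from h import *
st(robot)
t=np.load("top0.npz");s=np.load("scene0.npz")
# stand foot: dark+blue blob in top; scene blue column edges
h=cv2.cvtColor(t["image"],cv2.COLOR_BGR2HSV); m=(cv2.inRange(h,(0,0,0),(180,255,95))[228:270,390:430])
n,l,stt,ce=cv2.connectedComponentsWithStats(m); i=1+stt[1:,4].argmax(); print("foot bbox",stt[i]+[390,228,0,0,0])
print("foot c (407,251) z.008",onz(t,407,251,.008),onz(t,406.5,251,.008))
for z in(.136,.145,.155): print("cap",z,onz(t,415,246,z))
h=cv2.cvtColor(s["image"],cv2.COLOR_BGR2HSV)
b=cv2.inRange(h,(100,90,20),(125,255,200))
for v in(285,292,300): 
    xs=np.nonzero(b[v,370:415])[0]+370; print(v,xs.min(),xs.max())
```

```text
t 9.8667 pos [ 0.6314 -0.0768  0.2489] toolx [0.092 0.996 0.   ] toolz [-0.002  0.001 -1.   ] q [-0.14   0.386  1.553  0.     1.204 -0.048] F [-0.4 -0.2 -0.9] w 0.088 0.0
foot bbox [396 241  22  21 325]
foot c (407,251) z.008 [ 0.43187912 -0.36257481  0.008     ] [ 0.43184237 -0.36101179  0.008     ]
cap 0.136 [ 0.43157941 -0.36198766  0.136     ]
cap 0.145 [ 0.43041001 -0.36018386  0.145     ]
cap 0.155 [ 0.42911067 -0.35817964  0.155     ]
285 386 400
292 385 400
300 383 400
```

send_rows:
  plan:
    - [1,-0.0249,-0.0146,0,0]
    - [1,-0.0249,-0.0146,0,0]
    - [1,-0.0249,-0.0146,0,0]
    - [1,-0.0249,-0.0146,0,0]
    - [1,-0.0249,-0.0146,0,0]

```text
t: 10.28
position: [0.5472, -0.1954, 0.2491]
tool_rot: [0.737, 0.676, -0.0, -0.001]
ft_force: [0.4, -0.1, 0.1]
gripper_width: 0.0878
finger_force: 0.0
```

send_rows:
  plan:
    - [1,-0.0249,-0.0146,0,0]
    - [1,-0.0249,-0.0146,0,0]
    - [1,-0.0249,-0.0146,0,0]
    - [1,-0.0249,-0.0146,0,0]
    - [1,-0.0249,-0.0146,0,0]

```text
t: 10.7
position: [0.4635, -0.3128, 0.2491]
tool_rot: [0.737, 0.676, 0.0, -0.0]
ft_force: [-0.7, 0.2, 0.9]
gripper_width: 0.088
finger_force: 0.0
```

send_rows:
  plan:
    - [1,-0.0249,-0.0146,0,0]
    - [1,-0.0249,-0.0146,0,0]
    - [1,0,0,0.03,0]
    - [1,0,0,0.03,0]
    - [1,0,0,0,0]

```text
t: 11.12
position: [0.4278, -0.3571, 0.1844]
tool_rot: [0.738, 0.675, -0.0, -0.005]
ft_force: [-0.9, 0.6, 0.2]
gripper_width: 0.0877
finger_force: 0.0
```

Run:
```python
from station import robot
from h import *
st(robot); print(tool(robot,[.430,-.358,.056]))
c=robot.capture("scene"); np.savez("scene3.npz",**c)
cv2.imwrite("pics/c6.png",cv2.resize(c["image"][190:320,330:460],None,fx=4,fy=4,interpolation=2))
print(proj(c,[.430,-.358,.08]),proj(c,[.430,-.358,.22]))
```

```text
t 11.1167 pos [ 0.4278 -0.3571  0.1844] toolx [0.089 0.996 0.006] toolz [-0.007  0.006 -1.   ] q [-0.717  0.341  1.783  0.     1.028 -0.628] F [-0.9  0.6  0.2] w 0.0877 0.0
[-0.00143049  0.00324706  0.12838732]
[391.96305869 276.04829408] [397.51865161 218.5105573 ]
```

View pics/c6.png

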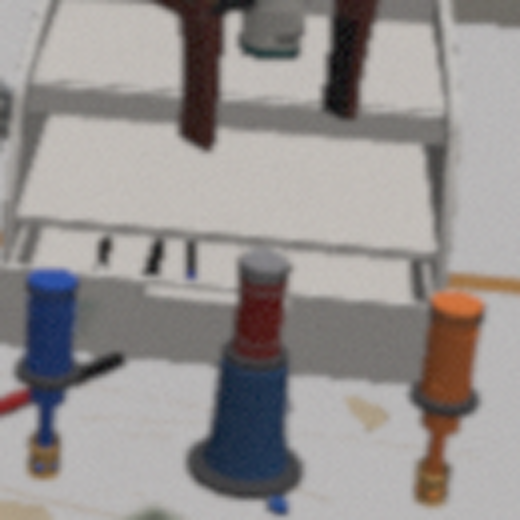

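The gun stands centred between the two open fingers, at about (396,262) in the scene view. I'll descend and grip.

send_rows:
  plan:
    - [1,0,0.002,0.03,0]
    - [1,0,0,0.03,0]
    - [1,0,0,0.03,0]
    - [1,0,0,0.025,0]
    - [1,0,0,0.01,0]

```text
t: 11.58
position: [0.4328, -0.3589, 0.0629]
tool_rot: [0.738, 0.675, -0.0, -0.001]
ft_force: [-0.0, 0.1, 0.2]
gripper_width: 0.0882
finger_force: 0.0
```

send_rows:
  plan:
    - [-1,0,0,0,0]
    - [-1,0,0,0,0]
    - [-1,0,0,0,0]
    - [-1,0,0,0,0]
    - [-1,0,0,0,0]

```text
t: 12.0
position: [0.434, -0.3612, 0.0659]
tool_rot: [0.738, 0.674, 0.0, 0.001]
ft_force: [0.3, -0.0, 0.2]
gripper_width: 0.0577
finger_force: 0.0
```

send_rows:
  plan:
    - [-1,0,0,0,0]
    - [-1,0,0,0,0]
    - [-1,0,0,0,0]
    - [-1,0,0,0,0]
    - [-1,0,0,0,0]

```text
t: 12.42
position: [0.4326, -0.3604, 0.0643]
tool_rot: [0.738, 0.674, -0.0, -0.0]
ft_force: [-2.8, -0.1, 2.0]
gripper_width: 0.0283
finger_force: 30.0
```

Run:
```python
from station import robot
from h import *
st(robot)
c=robot.capture("scene"); np.savez("scene4.npz",**c)
for u in(388,391,394,397,400):print(u,[(v,depth(c,u,v).round(3).tolist()) for v in range(262,286,3)])
```

```text
t 12.4167 pos [ 0.4326 -0.3604  0.0643] toolx [0.09  0.996 0.   ] toolz [-0.001  0.    -1.   ] q [-0.715  0.516  1.847 -0.     0.78  -0.625] F [-2.8 -0.1  2. ] w 0.0283 29.98957335948944
388 [(262, [0.41, -0.362, 0.123]), (265, [0.41, -0.362, 0.115]), (268, [0.411, -0.362, 0.108]), (271, [0.41, -0.364, 0.101]), (274, [0.409, -0.366, 0.095]), (277, [0.42, -0.356, 0.08]), (280, [0.413, -0.363, 0.078]), (283, [0.411, -0.366, 0.072])]
391 [(262, [0.411, -0.37, 0.126]), (265, [0.41, -0.371, 0.12]), (268, [0.413, -0.369, 0.11]), (271, [0.413, -0.37, 0.103]), (274, [0.413, -0.371, 0.096]), (277, [0.419, -0.366, 0.084]), (280, [0.416, -0.369, 0.079]), (283, [0.416, -0.371, 0.073])]
394 [(262, [0.42, -0.369, 0.123]), (265, [0.421, -0.37, 0.116]), (268, [0.423, -0.369, 0.107]), (271, [0.423, -0.37, 0.1]), (274, [0.424, -0.369, 0.092]), (277, [0.424, -0.371, 0.085]), (280, [0.421, -0.374, 0.08]), (283, [0.42, -0.376, 0.074])]
397 [(262, [0.427, -0.372, 0.122]), (265, [0.425, -0.375, 0.117]), (268, [0.426, -0.375, 0.109]), (271, [0.428, -0.374, 0.101]), (274, [0.428, -0.375, 0.093]), (277, [0.428, -0.376, 0.086]), (280, [0.428, -0.376, 0.079]), (283, [0.426, -0.379, 0.073])]
400 [(262, [0.434, -0.375, 0.122]), (265, [0.434, -0.376, 0.115]), (268, [-0.275, -1.041, 0.602]), (271, [0.439, -0.373, 0.097]), (274, [0.442, -0.37, 0.087]), (277, [0.443, -0.37, 0.079]), (280, [0.433, -0.38, 0.079]), (283, [0.434, -0.381, 0.071])]
```

send_rows:
  plan:
    - [-1,0,0,-0.01,0]
    - [-1,0,0,-0.01,0]
    - [-1,0,0,-0.01,0]
    - [-1,0,0,-0.01,0]
    - [-1,0,0,-0.01,0]

```text
t: 12.88
position: [0.4334, -0.3606, 0.1158]
tool_rot: [0.738, 0.674, 0.0, 0.0]
ft_force: [-0.7, -0.5, -3.2]
gripper_width: 0.0282
finger_force: 30.0
```

send_rows:
  plan:
    - [-1,-0.005,0,0,0]
    - [-1,-0.005,0,0,0]
    - [-1,-0.005,0,0,0]
    - [-1,-0.005,0,0,0]
    - [-1,0,0,0,0]

```text
t: 13.3
position: [0.4308, -0.3812, 0.1137]
tool_rot: [0.739, 0.674, -0.0, -0.0]
ft_force: [-0.2, 0.6, -2.4]
gripper_width: 0.0278
finger_force: 30.0
```

```bash
cat > gunaxis.py <<'E'
from station import robot
from h import *
import sys
st(robot)
c=robot.capture("scene"); np.savez("scene5.npz",**c)
x,y,w,h=map(int,sys.argv[1:5])
hs=cv2.cvtColor(c["image"],cv2.COLOR_BGR2HSV).astype(int); m=((hs[...,0]<8)|(hs[...,0]>172))&(hs[...,1]>130)
k=np.zeros(m.shape,bool);k[y:y+h,x:x+w]=1
ys,xs=np.nonzero(m&k); print(len(xs),xs.mean(),ys.mean())
p,cc=np.polyfit(ys,xs,1); print("du/dv",p)
cv2.imwrite("pics/g.png",cv2.resize(c["image"][y:y+h,x:x+w],None,fx=4,fy=4,interpolation=2))
E
python3 gunaxis.py 350 190 100 130
```

```text
t 13.3 pos [ 0.4308 -0.3812  0.1137] toolx [0.091 0.996 0.   ] toolz [-0.001  0.    -1.   ] q [-0.745  0.456  1.797 -0.     0.889 -0.653] F [-0.2  0.6 -2.4] w 0.0278 29.998702257871628
154 401.55194805194805 234.25324675324674
du/dv -0.01546808134220748
```

View pics/g.png

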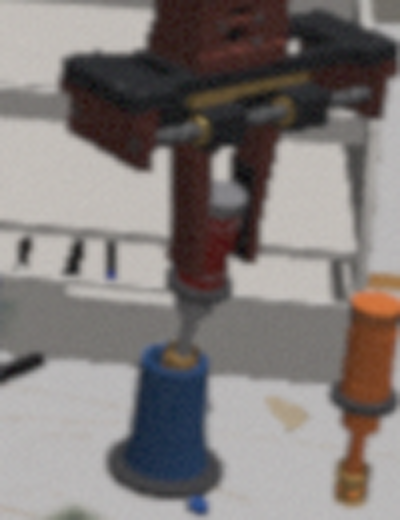

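The gun is now leaning in the stand's mouth, with the cap at (407,239) and the brass coupler at (395,279). The pads let it pivot with little force, so I'll continue.

send_rows:
  plan:
    - [-1,-0.006,0,0.001,0]
    - [-1,-0.006,0,0.001,0]
    - [-1,-0.006,0,0.001,0]
    - [-1,-0.006,0,0.001,0]
    - [-1,0,0,0,0]

```text
t: 13.77
position: [0.429, -0.4055, 0.11]
tool_rot: [0.739, 0.674, -0.0, 0.0]
ft_force: [0.8, 1.3, -3.0]
gripper_width: 0.0283
finger_force: 30.0
```

```bash
cat > tilt.py <<'E'
# gun axis from scene colours: red barrel points and brass coupler via depth
from station import robot
from h import *
def tilt(brass=True):
    s=robot.sense(); c=robot.capture("scene"); np.savez("scene6.npz",**c)
    u0,v0=proj(c,s["position"]+[0,0,.03]).astype(int); x,y=u0-25,v0-35; 
    k=np.zeros((480,640),bool);k[max(y,0):y+100,x:x+50]=1
    hs=cv2.cvtColor(c["image"],cv2.COLOR_BGR2HSV).astype(int); H,S,V=hs[...,0],hs[...,1],hs[...,2]
    z=c["z_map"]; zr=(c["R"]@s["position"]+c["t"])[2]; ok=k&(abs(z-zr)<.08)
    out={}
    for n,m in(("red",((H<8)|(H>174))&(S>145)),("brass",(H>10)&(H<28)&(S>90)&(V>60))):
        ys,xs=np.nonzero(m&ok); P=np.array([depth(c,a,b) for a,b in zip(xs,ys)])
        if len(P)<4: print(n,len(P)); continue
        print(n,len(P),"px",xs.mean().round(1),ys.mean().round(1),"med",np.median(P,0).round(4)); out[n]=P
        if n=="red":
            q=P-P.mean(0); a,b=np.polyfit(q[:,2],q[:,1],1),np.polyfit(q[:,2],q[:,0],1); print(" slope dy/dz deg",np.degrees(np.arctan(a[0])).round(1),"dx/dz",np.degrees(np.arctan(b[0])).round(1))
    if "red" in out and "brass" in out:
        d=np.median(out["red"],0)-np.median(out["brass"],0); print("axis dy/dz",np.degrees(np.arctan2(d[1],d[2])).round(1),"dx/dz",np.degrees(np.arctan2(d[0],d[2])).round(1))
    return c,out
if __name__=="__main__": st(robot); tilt()
E
python3 tilt.py
```

```text
t 13.7667 pos [ 0.429  -0.4055  0.11  ] toolx [ 0.091  0.996 -0.   ] toolz [-0. -0. -1.] q [-0.777  0.48   1.766 -0.     0.895 -0.686] F [ 0.8  1.3 -3. ] w 0.0283 30.003814660012722
red 26 px 409.3 256.9 med [ 0.4247 -0.409   0.1515]
 slope dy/dz deg -14.7 dx/dz 19.8
brass 28 px 399.2 271.6 med [ 0.4297 -0.3683  0.077 ]
axis dy/dz -28.7 dx/dz -3.8
```

send_rows:
  plan:
    - [-1,-0.0043,0,-0.009,0]
    - [-1,-0.0043,0,-0.009,0]
    - [-1,-0.0043,0,-0.009,0]
    - [-1,-0.0043,0,-0.009,0]
    - [-1,0,0,0,0]

```text
t: 14.23
position: [0.4289, -0.4239, 0.1495]
tool_rot: [0.739, 0.674, -0.0, 0.003]
ft_force: [-0.5, -0.7, -3.2]
gripper_width: 0.0284
finger_force: 30.0
```

send_rows:
  plan:
    - [-1,0,0,-0.03,0]
    - [-1,0,0,-0.03,0]
    - [-1,0,0,-0.03,0]
    - [-1,0,0,0,0]
    - [-1,0,0,0,0]

```text
t: 14.65
position: [0.4283, -0.4223, 0.2382]
tool_rot: [0.738, 0.674, 0.0, 0.002]
ft_force: [-0.2, 0.5, -4.0]
gripper_width: 0.0284
finger_force: 30.0
```

```bash
python3 tilt.py
```

```text
t 14.65 pos [ 0.4283 -0.4223  0.2382] toolx [ 0.091  0.996 -0.003] toolz [ 0.003 -0.003 -1.   ] q [-0.798  0.34   1.647 -0.     1.15  -0.707] F [-0.2  0.5 -4. ] w 0.0284 30.00120336189866
red 69 px 420.4 204.3 med [ 0.4225 -0.4256  0.2754]
 slope dy/dz deg -16.6 dx/dz -5.8
brass 73 px 426.8 252.0 med [ 0.4839 -0.4378  0.1268]
axis dy/dz 4.7 dx/dz -22.5
```

```bash
cat > tilt.py <<'E'
# gun axis and coupler from camera colours + depth; correct visible surface to axis
from station import robot
from h import *
def gun(name="scene",verbose=True):
    s=robot.sense(); c=robot.capture(name); T=s["position"]
    hs=cv2.cvtColor(c["image"],cv2.COLOR_BGR2HSV).astype(int); H,S,V=hs[...,0],hs[...,1],hs[...,2]
    cam=-c["R"].T@c["t"]; ax=np.array([-.04,-.42,.906]); res={}
    for n,m,ctr,rad,r in(("red",((H<8)|(H>174))&(S>120),T+[0,-.005,.045],.035,.014),("brass",(H>8)&(H<30)&(S>80)&(V>50),T+[.003,.04,-.034],.03,.009)):
        ys,xs=np.nonzero(m); P=np.array([depth(c,a,b) for a,b in zip(xs,ys)]); k=np.linalg.norm(P-ctr,axis=1)<rad
        if k.sum()<5: print(name,n,"few",k.sum()); continue
        P=P[k]; d=np.median(P,0)-cam; d-=ax*(d@ax); d/=np.linalg.norm(d)
        o,dr=ray(c,xs[k].mean(),ys[k].mean()); dr/=np.linalg.norm(dr)
        res[n]=o+dr*((np.median(P,0)-o)@dr)+d*r*.85
        print(name,n,k.sum(),"px",xs[k].mean().round(1),ys[k].mean().round(1),"axis pt-TCP",(res[n]-T).round(4))
    if len(res)==2:
        d=res["red"]-res["brass"]; print("axis deg dy/dz",np.degrees(np.arctan2(d[1],d[2])).round(1),"dx/dz",np.degrees(np.arctan2(d[0],d[2])).round(1),"len",np.linalg.norm(d).round(4))
    return c,res
if __name__=="__main__": st(robot); gun("scene"); gun("top")
E
python3 tilt.py
```

```text
t 14.7 pos [ 0.4274 -0.4213  0.2363] toolx [ 0.091  0.996 -0.   ] toolz [ 0. -0. -1.] q [-0.798  0.342  1.649 -0.     1.15  -0.707] F [-1.  -0.  -3.6] w 0.0276 30.001187156885862
scene red 120 px 418.9 204.2 axis pt-TCP [0.0001 0.0026 0.0425]
scene brass 40 px 406.5 233.9 axis pt-TCP [ 0.0054  0.0332 -0.037 ]
axis deg dy/dz -21.0 dx/dz -3.8 len 0.0853
top red few 0
top brass few 0
```

Run:
```python
from station import robot
from h import *
for n,(x,y,w,h) in(("top",(241,198,26,24)),("scene",(300,192,26,24))):
    c=robot.capture(n); np.savez(n+"7.npz",**c)
    I=c["image"]; hs=cv2.cvtColor(I,cv2.COLOR_BGR2HSV).astype(int)
    print(n,"cols",x,"..  H/S code: digit=V//26, upper: y yellow,b brass")
    for v in range(y,y+h):
        r=""
        for u in range(x,x+w):
            H,S,V=hs[v,u]; r+= ("y" if H>=19 else "b") if 6<=H<=32 and S>90 else ("R" if S>110 and (H<6 or H>172) else str(V//26))
        print(v,r)
    print("depth z mm:")
    for v in range(y,y+h,2): print(v,[int(depth(c,u,v)[2]*1000) for u in range(x,x+w,2)])
```

```text
top cols 241 ..  H/S code: digit=V//26, upper: y yellow,b brass
198 55555544555555555555555445
199 55555544555555555555555325
200 55555545555555555555555324
201 55555545555555555555555223
202 54555545555555555555555324
203 55555545555555555555554224
204 55544545555555555555554224
205 555324454y4555555555554225
206 55544555454444445555553225
207 55555555554343344y44553225
208 55555555554452355y55542235
209 55555555453442355y55553245
210 55555545444442455y55542245
211 5555554yy44432455y55542245
212 555554by334421555555542255
213 5555554yyb442155y555532255
214 55555543yy452255y555532255
215 5555555443452355y555522355
216 5555555553442355y555532455
217 544545555y5yy455y555422455
218 5325555555554545y445422455
219 54455555555555555555422555
220 44455555555555555555322555
221 44445555555555555555322555
depth z mm:
198 [29, 35, 40, 37, 87, 87, 76, 76, 77, 68, 70, 64, -1]
200 [34, 31, 36, 36, 84, 85, 86, 74, 79, 70, 72, 74, 24]
202 [55, 35, 35, 35, 89, 84, 77, 77, 72, 72, 72, 1524, 23]
204 [53, 53, 50, 86, 86, 84, 78, 75, 71, 73, 74, 64, 18]
206 [50, 54, 52, 58, 55, 60, 28, 77, 69, 71, 72, 5
[... 1167 characters left out ...]
444444444
215 34444554444444444444444444
depth z mm:
192 [0, -1, 0, -3, 0, -1, -2, -2, -3, 0, 0, -3, -3]
194 [-1, -2, 2, 0, -1, 0, 0, 0, 0, -3, 0, 0, 0]
196 [-1, 0, -3, -3, 0, 0, -2, -1, 0, 4, -2, -1, -2]
198 [0, 0, -2, 0, -2, 0, 1, 0, -1, 1, 0, 1, -1]
200 [-2, -1, 1, 0, 0, 1, 58, 0, 0, 88, 87, 85, 1]
202 [58, 58, 57, 56, 57, 56, 84, 87, 86, 83, 83, 82, 81]
204 [85, 84, 55, 51, 52, 48, 49, 83, 82, 78, 80, 80, 78]
206 [83, 82, 83, 56, 56, 43, 41, 42, 77, 78, 76, 75, 75]
208 [79, 77, 76, 56, 71, 72, 35, 0, 74, 74, 74, 73, 71]
210 [53, 75, 78, 73, 75, 73, 72, 73, 69, 70, 72, 67, 70]
212 [57, 70, 71, 72, 70, 70, 68, 70, 66, 67, 64, 62, 63]
214 [53, 52, 67, 65, 65, 65, 62, 62, 62, 58, 59, 55, 55]
```

Run:
```python
from h import *
t=np.load("top7.npz"); s=np.load("scene7.npz")
ey=np.array([-.9956,.094]);ex=np.array([.094,.9956])
for n,u,v,z in(("hex",248.9,212.8,.06),("head",251.5,212,.075),("head2",251,211.3,.075),("slot",256,211.8,.082),("green",223.8,209.3,.058),("knobtop",234.2,241.3,.08)):
    p=onz(t,u,v,z); print(n,p.round(4),"sx",(p[:2]@ex).round(4),"sy",(p[:2]@ey).round(4))
I=t["image"][203:220,243:258]; print(cv2.cvtColor(I,cv2.COLOR_BGR2GRAY))
P=[(v,u,depth(t,u,v).round(3).tolist()) for v in range(208,216) for u in range(247,254) if .062<depth(t,u,v)[2]<.1]; print(P)
P=[(v,u,depth(s,u,v).round(3).tolist()) for v in range(200,210) for u in range(303,316) if .06<depth(s,u,v)[2]<.08 and depth(s,u,v)[1]>.06 ]; print(P)
print(proj(s,[.541,.106,.075]),proj(s,[.541,.106,.085]))
```

```text
hex [0.5313 0.1282 0.06  ] sx 0.1775 sy -0.5169
head [0.5311 0.1183 0.075 ] sx 0.1677 sy -0.5176
head2 [0.5332 0.1199 0.075 ] sx 0.1695 sy -0.5196
slot [0.5307 0.1039 0.082 ] sx 0.1533 sy -0.5186
green [0.5407 0.2053 0.058 ] sx 0.2552 sy -0.519
knobtop [0.4403 0.1653 0.08  ] sx 0.206 sy -0.4228
[[132 135 135 136 123 131 131 133 134 135 134 134 134 134 135]
 [133 115 109 133 121 128 131 133 134 136 134 133 133 135 135]
 [133  86  67 126 119 128 108 122 117 125 130 135 135 137 136]
 [135 107 113 130 130 130 124 129 119  97 111 103 109 115 127]
 [137 132 135 137 135 136 135 134 117 102 122  74  73 123 121]
 [136 135 135 137 136 135 135 136 105 107 131  69  77 130 133]
 [134 135 135 135 135 134 120 132  95 118 123  64  97 133 137]
 [135 133 135 135 124 118  93 119 106 110 113  59 109 135 131]
 [134 135 134 136 110 102  80 104 104 107  94  56 123 136 127]
 [133 133 133 126 100  97  71  92 100 101  76  49 128 137 124]
 [134 132 133 130 103  98  82  94  95 117  68  50 130 135 115]
 [134 133 135 134 118  95  84 106 120 128  69  62 129 138 111]
 [135 134 134 135 131 125 122  99 113 133  71  7
[... 730 characters left out ...]
 [0.509, 0.122, 0.079]), (207, 304, [0.511, 0.119, 0.079]), (207, 308, [0.527, 0.12, 0.076]), (207, 309, [0.53, 0.12, 0.075]), (207, 310, [0.535, 0.121, 0.074]), (208, 304, [0.51, 0.118, 0.076]), (208, 305, [0.512, 0.115, 0.077]), (208, 308, [0.529, 0.123, 0.071]), (208, 309, [0.531, 0.12, 0.072]), (208, 310, [0.531, 0.116, 0.073]), (209, 303, [0.503, 0.112, 0.076]), (209, 304, [0.506, 0.112, 0.076]), (209, 305, [0.51, 0.111, 0.075]), (209, 306, [0.513, 0.111, 0.075]), (209, 308, [0.528, 0.122, 0.068]), (209, 309, [0.535, 0.126, 0.066]), (209, 313, [0.532, 0.1, 0.075]), (209, 314, [0.536, 0.101, 0.073]), (209, 315, [0.539, 0.1, 0.073])]
[314.38451151 207.71827951] [314.44645659 204.67829688]
```

send_rows:
  plan:
    - [-1,0,0,-0.022,0]
    - [-1,0.01,0,-0.022,0]
    - [-1,0.02,0.003,-0.022,0]
    - [-1,0.03,0.003,0,0]
    - [-1,0.03,0.003,0,0]

```text
t: 15.32
position: [0.445, -0.3324, 0.3026]
tool_rot: [0.739, 0.674, 0.0, 0.001]
ft_force: [0.1, 1.0, -4.4]
gripper_width: 0.0282
finger_force: 30.0
```

send_rows:
  plan:
    - [-1,0.03,0.003,0,0]
    - [-1,0.03,0.003,0,0]
    - [-1,0.03,0.003,0,0]
    - [-1,0.03,0.003,0,0]
    - [-1,0.03,0.003,0,0]

```text
t: 15.73
position: [0.4727, -0.183, 0.3012]
tool_rot: [0.738, 0.674, -0.0, -0.001]
ft_force: [0.5, -0.5, -3.7]
gripper_width: 0.0276
finger_force: 30.0
```

send_rows:
  plan:
    - [-1,0.03,0.003,0,0]
    - [-1,0.03,0.004,0,0]
    - [-1,0.03,0.004,0,0]
    - [-1,0.03,0.004,0,0]
    - [-1,0.03,0.004,0,0]

```text
t: 16.15
position: [0.5053, -0.0354, 0.3012]
tool_rot: [0.738, 0.674, -0.001, -0.001]
ft_force: [1.4, 0.4, -3.5]
gripper_width: 0.028
finger_force: 30.0
```

send_rows:
  plan:
    - [-1,0.03,0.004,0,0]
    - [-1,0.02,0.004,0,0]
    - [-1,0.01,0.004,0,0]
    - [-1,0,0,0,0]
    - [-1,0,0,0,0]

```text
t: 16.57
position: [0.5228, 0.0214, 0.3016]
tool_rot: [0.738, 0.675, -0.001, -0.0]
ft_force: [-0.4, -1.4, -3.8]
gripper_width: 0.0279
finger_force: 30.0
```

```bash
python3 tilt.py; python3 -c "
from station import robot
from h import *
print(tool(robot,[.5258,.0684,.150]))"
```

```text
t 16.5667 pos [0.5228 0.0214 0.3016] toolx [ 0.09   0.996 -0.001] toolz [-0.002 -0.001 -1.   ] q [ 1.900e-02  1.590e-01  1.738e+00 -1.000e-03  1.247e+00  1.080e-01] F [-0.4 -1.4 -3.8] w 0.0279 30.00609576702118
scene red 92 px 327.8 127.5 axis pt-TCP [0.0026 0.0045 0.0419]
scene brass 31 px 321.1 154.0 axis pt-TCP [ 0.0043  0.0355 -0.0405]
axis deg dy/dz -20.6 dx/dz -1.2 len 0.0881
top red few 0
top brass few 0
[ 0.04797908 -0.00110683  0.15186637]
```

send_rows:
  plan:
    - [-1,0.02,0,0.022,0]
    - [-1,0.02,0,0.025,0]
    - [-1,0.008,-0.001,0.03,0]
    - [-1,0,0,0.03,0]
    - [-1,0,0,0.02,0]

```text
t: 17.08
position: [0.525, 0.0686, 0.1729]
tool_rot: [0.739, 0.674, -0.001, -0.001]
ft_force: [-1.8, 0.6, -2.4]
gripper_width: 0.0284
finger_force: 30.0
```

send_rows:
  plan:
    - [-1,0,0,0.015,0]
    - [-1,0,0,0.01,0]
    - [-1,0,0,0,0]
    - [-1,0,0,0,0]
    - [-1,0,0,0,0]

```text
t: 17.5
position: [0.5273, 0.0692, 0.1514]
tool_rot: [0.739, 0.674, 0.001, 0.001]
ft_force: [0.5, -0.6, -2.8]
gripper_width: 0.0279
finger_force: 30.0
```

```bash
python3 tilt.py
python3 - <<'E'
from station import robot
from h import *
c=robot.capture("scene"); d=robot.capture("top"); np.savez("scene8.npz",**c); np.savez("top8.npz",**d)
a=cv2.resize(c["image"][140:225,280:350],None,fx=7,fy=7,interpolation=2); b=cv2.resize(d["image"][185:270,225:265],None,fx=7,fy=7,interpolation=2)
cv2.imwrite("pics/c9.png",np.hstack([a,b])); print(a.shape,b.shape)
E
```

```text
t 17.5 pos [0.5273 0.0692 0.1514] toolx [0.091 0.996 0.   ] toolz [ 0.002  0.    -1.   ] q [ 0.108  0.344  1.871 -0.     0.926  0.2  ] F [ 0.5 -0.6 -2.8] w 0.0279 30.00296277925372
scene red 72 px 317.2 176.3 axis pt-TCP [0.0001 0.0033 0.0425]
scene brass 18 px 312.1 198.4 axis pt-TCP [ 0.0035  0.0331 -0.038 ]
axis deg dy/dz -20.3 dx/dz -2.4 len 0.0859
top red few 0
top brass few 0
(595, 490, 3) (595, 280, 3)
```

View pics/c9.png

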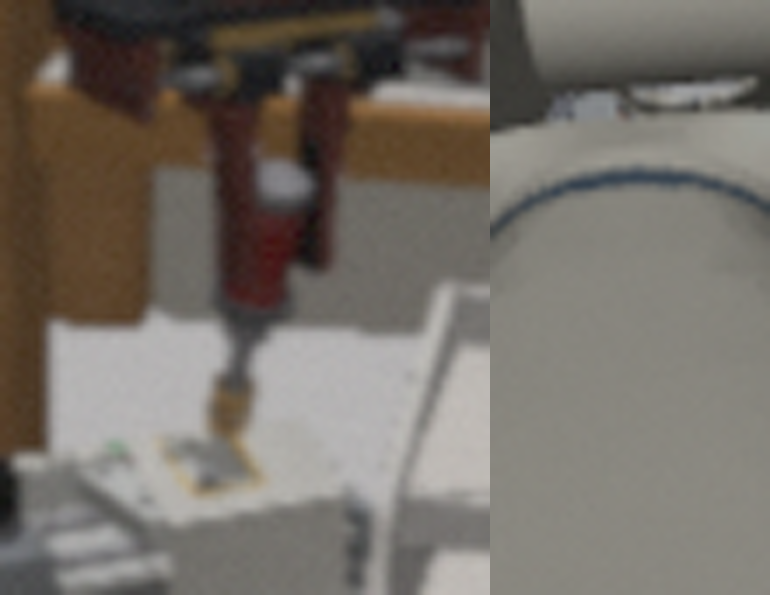

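The view shows the cap at about (321,166), the coupler centre at (313.3,198) and its mouth at (312.6,201.4), just above the slot at about (310,206). From these I'll solve the lean and the remaining offset.

Run:
```python
from station import robot
from h import *
c=np.load("scene8.npz"); T=robot.sense()["position"]
hd=np.array([.533,.1205,.0725]); print("head px",proj(c,hd))
ex=np.array([.094,.9956,0])
Pb=T+[.0035,.0331,-.038]
for th in(18,20,22,25,28):
    u=-np.sin(np.radians(th))*ex+[0,0,np.cos(np.radians(th))]
    p0=proj(c,Pb); p1=proj(c,Pb+.125*u); p2=proj(c,Pb-.009*u); print(th,p0.round(1),p1.round(1),p2.round(1),"du/dv",((p1-p0)[0]/(p1-p0)[1]).round(3))
print("obs",(320.9-312.6)/(166.1-201.4),(321-313.3)/(165.5-197.9))
# barrel axis line: pad mid-plane point: TCP + up; where would axis pass
```

```text
head px [309.58880628 207.56175167]
18 [312.5 196.9] [319.8 161.8] [312.  199.2] du/dv -0.208
20 [312.5 196.9] [320.5 162.6] [311.9 199.2] du/dv -0.234
22 [312.5 196.9] [321.2 163.5] [311.9 199.1] du/dv -0.261
25 [312.5 196.9] [322.2 164.9] [311.8 199. ] du/dv -0.305
28 [312.5 196.9] [323.2 166.4] [311.7 198.9] du/dv -0.353
obs -0.2351274787535397 -0.23765432098765393
```

send_rows:
  plan:
    - [-1,0.0025,0,0.0054,0]
    - [-1,0.0025,0,0.0054,0]
    - [-1,0.0025,0,0.0054,0]
    - [-1,0.0025,0,0.0054,0]
    - [-1,0,0,0,0]

```text
t: 18.12
position: [0.5264, 0.08, 0.1273]
tool_rot: [0.738, 0.675, -0.001, -0.001]
ft_force: [-0.2, 0.4, -2.5]
gripper_width: 0.0278
finger_force: 30.0
```

send_rows:
  plan:
    - [-1,0.0013,0,0.0027,0]
    - [-1,0.0013,0,0.0027,0]
    - [-1,0,0,0,0]

```text
t: 18.37
position: [0.5277, 0.0824, 0.1229]
tool_rot: [0.738, 0.674, 0.0, -0.0]
ft_force: [-0.8, 0.1, -3.1]
gripper_width: 0.0279
finger_force: 30.0
```

```bash
python3 tilt.py
```

```text
t 18.3667 pos [0.5277 0.0824 0.1229] toolx [0.091 0.996 0.   ] toolz [-0.  0. -1.] q [0.133 0.389 1.883 0.    0.869 0.223] F [-0.8  0.1 -3.1] w 0.0279 29.99665254727006
scene red 69 px 314.5 184.3 axis pt-TCP [0.0009 0.0044 0.0426]
scene brass 27 px 309.8 205.7 axis pt-TCP [ 0.0056  0.0351 -0.0383]
axis deg dy/dz -20.8 dx/dz -3.3 len 0.0867
top red few 0
top brass few 0
```

send_rows:
  plan:
    - [-1,0.0008,0,0.0018,0]
    - [-1,0.0008,0,0.0018,0]
    - [-1,0.0008,0,0.0018,0]
    - [-1,0,0,0,0]

```text
t: 18.8
position: [0.5284, 0.0846, 0.1181]
tool_rot: [0.738, 0.674, 0.0, 0.0]
ft_force: [1.4, 0.0, -0.4]
gripper_width: 0.0284
finger_force: 30.0
```

send_rows:
  plan:
    - [-1,0.0008,0,0.0018,0]
    - [-1,0.0008,0,0.0018,0]
    - [-1,0,0,0,0]

```text
t: 19.05
position: [0.5278, 0.0864, 0.1137]
tool_rot: [0.739, 0.674, 0.0, -0.0]
ft_force: [2.3, 1.2, -6.1]
gripper_width: 0.0283
finger_force: 30.0
```

```bash
python3 tilt.py
```

```text
t 19.05 pos [0.5278 0.0864 0.1137] toolx [0.091 0.996 0.   ] toolz [-0.  0. -1.] q [1.400e-01 4.040e-01 1.887e+00 1.000e-03 8.500e-01 2.300e-01] F [ 2.3  1.2 -6.1] w 0.0283 29.99940276145935
scene red 60 px 313.8 186.9 axis pt-TCP [0.0006 0.0036 0.0428]
scene brass 20 px 309.4 207.2 axis pt-TCP [ 0.0075  0.0363 -0.0358]
axis deg dy/dz -22.6 dx/dz -5.0 len 0.0855
top red few 0
top brass few 0
```

The force pattern (a light push, then a pull-in) and the coupler landing at (309.4,207.2), which is the head pixel, suggest it snapped on. I'll push in now, easing slightly towards more lean.

send_rows:
  plan:
    - [-1,0.0003,0,0.0014,0]
    - [-1,0.0003,0,0.0014,0]
    - [-1,0.0003,0,0.0014,0]
    - [-1,0,0,0,0]

```text
t: 19.48
position: [0.5283, 0.0869, 0.1103]
tool_rot: [0.738, 0.674, 0.0, 0.0]
ft_force: [1.3, -0.4, -0.5]
gripper_width: 0.0284
finger_force: 30.0
```

send_rows:
  plan:
    - [-1,0.0002,0,0.0014,0]
    - [-1,0.0002,0,0.0014,0]
    - [-1,0.0002,0,0.0014,0]
    - [-1,0,0,0,0]

```text
t: 19.82
position: [0.5287, 0.0873, 0.1067]
tool_rot: [0.738, 0.674, 0.0, 0.001]
ft_force: [-0.8, -3.0, 6.5]
gripper_width: 0.0285
finger_force: 30.0
```

```bash
python3 tilt.py
```

```text
t 19.8167 pos [0.5287 0.0873 0.1067] toolx [ 0.09   0.996 -0.   ] toolz [ 0.001 -0.    -1.   ] q [ 1.42e-01  4.16e-01  1.89e+00 -1.00e-03  8.35e-01  2.33e-01] F [-0.8 -3.   6.5] w 0.0285 30.000760488328524
scene red 60 px 314.0 188.5 axis pt-TCP [0.0009 0.0031 0.0445]
scene brass 17 px 309.0 207.7 axis pt-TCP [ 0.0069  0.0376 -0.0314]
axis deg dy/dz -24.4 dx/dz -4.5 len 0.0835
top red few 0
top brass few 0
```

send_rows:
  plan:
    - [-1,0.0005,0,0.0014,0]
    - [-1,0.0005,0,0.0014,0]
    - [-1,0.0005,0,0.0014,0]
    - [-1,0,0,0,0]

```text
t: 20.25
position: [0.5289, 0.0888, 0.1027]
tool_rot: [0.738, 0.674, 0.0, 0.001]
ft_force: [-0.8, -3.8, 9.1]
gripper_width: 0.0281
finger_force: 30.0
```

send_rows:
  plan:
    - [-1,0.0005,0,0.0014,0]
    - [-1,0.0005,0,0.0014,0]
    - [-1,0,0,0,0]
    - [-1,0,0,0,0]

```text
t: 20.58
position: [0.5291, 0.0897, 0.1002]
tool_rot: [0.738, 0.674, 0.0, 0.001]
ft_force: [-0.4, -3.8, 10.3]
gripper_width: 0.0281
finger_force: 30.0
```

```bash
python3 tilt.py
```

```text
t 20.5833 pos [0.5291 0.0897 0.1002] toolx [ 0.09   0.996 -0.   ] toolz [ 0.002 -0.001 -1.   ] q [ 1.460e-01  4.270e-01  1.892e+00 -1.000e-03  8.220e-01  2.370e-01] F [-0.4 -3.8 10.3] w 0.0281 30.003091720864177
scene red 66 px 313.6 190.7 axis pt-TCP [0.0012 0.0035 0.0434]
scene brass 16 px 308.9 207.8 axis pt-TCP [ 0.0057  0.0347 -0.0249]
axis deg dy/dz -24.6 dx/dz -3.8 len 0.0753
top red few 0
top brass few 0
```

send_rows:
  plan:
    - [-1,0.0005,0,0.0014,0]
    - [-1,0.0005,0,0.0014,0]
    - [-1,0,0,0,0]
    - [-1,0,0,0,0]

```text
t: 21.02
position: [0.5295, 0.0904, 0.0981]
tool_rot: [0.738, 0.675, 0.001, 0.001]
ft_force: [-1.3, -6.5, 16.5]
gripper_width: 0.0281
finger_force: 30.0
```

send_rows:
  plan:
    - [-1,0.0005,0,0.0012,0]
    - [-1,0,0,0,0]
    - [-1,0,0,0,0]

```text
t: 21.27
position: [0.5299, 0.0905, 0.0978]
tool_rot: [0.738, 0.675, 0.001, 0.002]
ft_force: [-4.3, -7.8, 24.8]
gripper_width: 0.0284
finger_force: 30.0
```

```bash
python3 tilt.py
```

```text
t 21.2667 pos [0.5299 0.0905 0.0978] toolx [ 0.09   0.996 -0.001] toolz [ 0.003 -0.001 -1.   ] q [ 0.148  0.431  1.892 -0.003  0.816  0.24 ] F [-4.3 -7.8 24.8] w 0.0284 30.020672008395195
scene red 62 px 313.1 191.7 axis pt-TCP [-0.0004  0.0041  0.0422]
scene brass 16 px 308.9 207.8 axis pt-TCP [ 0.0053  0.0346 -0.0229]
axis deg dy/dz -25.1 dx/dz -4.9 len 0.0721
top red few 0
top brass few 0
```

send_rows:
  plan:
    - [-1,0,0,0,0]
    - [-1,0,0,0,0]
    - [-1,0,0,0,0]
    - [-1,0,0,0,0]
    - [-1,0,0,0,0]

```text
t: 21.78
position: [0.53, 0.0905, 0.0979]
tool_rot: [0.738, 0.675, 0.001, 0.002]
ft_force: [-3.9, -9.0, 25.7]
gripper_width: 0.0281
finger_force: 30.0
```

```bash
python3 -c "
from station import robot
from h import *
st(robot); c=robot.capture('scene'); h=cv2.cvtColor(c['image'],cv2.COLOR_BGR2HSV)
s=robot.sense(); 
if 18<s['ft_force'][2]<30: print(robot.job_done())"
```

```text
t 21.7833 pos [0.53   0.0905 0.0979] toolx [ 0.09   0.996 -0.001] toolz [ 0.003 -0.001 -1.   ] q [ 0.148  0.431  1.892 -0.003  0.816  0.24 ] F [-3.9 -9.  25.7] w 0.0281 30.020549073815346
the job is handed in; nothing more can be done
None
```

I handed the job in at about 22 s, with the pointer within 1 mm of the green band's middle, the knob released, and the red gun still gripped and held against its stop at about 29 N; the verdict isn't known, and I judged the snap-on and full stroke from force and camera position, not by a pull test.

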